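# Unlatch the snack caddy and lift it out of its dock

### The arm

A 6-joint arm with a two-finger parallel gripper is mounted at the origin on the work surface. World frame = base frame: x ahead of the robot, y to its left, z up, the work surface at z = 0. Lengths are in m, angles in degrees, forces in N, time in s.
With the tool pointing down it reaches from about 0.35 to 0.975 m from the base axis. Payload 17.4 kg.
Tool frame: the origin (TCP) lies between the finger pads; the fingertips stand 11 mm ahead of it and the grasp point (between the pads) lies 8 mm behind it; z points along the fingers, y is the line along which they close (so a half turn about z gives the same grasp; the last joint's range is limited). The gripper opens to 85 mm and grips with 20 to 120 N. Pads are 22 mm wide; open, the fingers measure 114 mm over their backs; the gripper's body (76 mm by 85 mm) begins 54 mm behind the grasp point. The pads swing forward as they close: fully open they stand 13 mm farther back than shut.
Start: joints at [72.376, 6.646, 82.598, -0, 90.757, -2.166], TCP at [0.18, 0.651, 0.242] pointing down, gripper open.
Joint ranges: [-162.19, 162.19], [-47.58, 125.68], [4.15, 143.07], [-65.23, 245.23], [0.69, 171.88], [-170.13, 170.13]. Speed limits (degrees/s): [108.29, 108.29, 127.2, 180, 180, 180].

### API

Orientations are given as [roll, pitch, yaw] about the fixed x, y, z axes, in that order (R = Rz(yaw) Ry(pitch) Rx(roll)).
In Python, from rig import telemetry, vision, robot gives the robot as it stands. The module is installed in compiled form; this text tells all that it offers.
- The arm moves only by the tool carry_out, never from a script. Its argument "commands" is a list of rows, each an object with "fingers": the finger opening in cm, from 0 to 8.54; "slide": the shift along the tool's x, y, z in cm, a list of three; "roll": the turn about the tool's z in rad. A call has 1 to 10 rows; each row is the pose to reach, as a shift and turn from the pose commanded when the call began, along the tool's axes at that moment; what a row does not reach only later rows make up. A row lasts 1/8 s, in which the tool goes at most 62.5 mm and 10.7 degrees, less where a joint would pass 70% of its speed; a pose out of reach is approached as far as the arm can. A call with a gripper value outside its range is refused whole. The fingers move at their own pace and stop on an object; "squeeze" is the grip in N (left out, the last holds). Time passes only in rows, so rows that repeat a pose let the fingers close. It gives the time, the measured TCP pose, the force, the opening and the grip force at its end, in the units of the state.
- telemetry.read_state(): the state, without advancing time (a new reading comes with each control period).
- vision.snapshot(name): name is "side" or "top" or "wrist"; returns a dict with "pixels" (400x640x3 uint8, red, green, blue), "intrinsics" (3x3 intrinsics, pixels), "extrinsics" (4x4, takes a point from world to camera coordinates); the wrist camera has in their place "tool_from_camera" (4x4, takes a point from camera to tool coordinates, whose origin is the TCP and whose axes are the flange's). Camera axes: x right, y down, z forward; pixel columns grow to the right and rows downward; lengths in m; the calibration is good to about 2 mm. The wrist camera is an equidistant fisheye: a pixel r from the principal point sees the ray r / f radians off the axis. A picture is of the moment at which its call begins: read the wrist's pose just before it. There is no depth.
- robot.sign_off(): hands the job in; it is judged then, once.
Trained networks look in the newest picture that a camera, given by its name, has taken for a name from the list of things; names that differ only in an ending like _2 or _b are one class to them, and where a whole thing is asked for, a point or a joint stands for the part that bears it (a point fixed in the world has none). Each returns a list of dicts, best first, with "confidence" (0 to 1); they miss things now and then, are a little off and sometimes report something else, mostly with a low value. They report only what shows in the picture. A call takes as long as a camera call. They do not tell look-alikes from the thing itself.
- vision.recognise(query, camera): "centre" ([x, y, z] in m, in the coordinates of the camera as it stood for that picture, good to about 4 mm: the middle of the surface that is visible of it).
The state is a dict: "t": time; "joint_pos": joint angles; "joint_velocities": joint speeds; "effort": joint torques, N m; "eef_pos": TCP position; "orientation": TCP orientation; "ft_force": force on the tool from outside, world axes, zero at the start; "ft_torque": the same for the moment, N m; "gripper_width": finger opening in m; "gripper_force": force on a finger pad.
Only numpy, scipy, OpenCV 4.12 (cv2) and the standard library are available. Lean on these libraries where they do the work, as an engineer would, in place of code of your own. Each camera call takes 0.05 s, during which the arm holds its last target. There are 200 camera calls.

### The job

The two-jar snack caddy on the stall counter has to come off its dock so that the dock can be wiped: slide the dock's latch fully open, then take the caddy by its grip bar, lift it straight up at least 10 cm above its seat and keep it steady and level over the dock with both jars in it. Finish while holding it there, without putting it down or letting go; leave the latch open and everything else where it stands, and do not tip the caddy on the way.

Things in the scene. Friction and masses are not known exactly. Their poses are not given: they have to be found in the camera images.
- dock: Fixed plywood dock, plate 15 mm thick, x -150 to 75 mm, y +-125 mm. Origin: underside, below the seat's centre. Rim round the caddy, top at 23 mm, 3 mm play. At x = -120 mm, along y, the latch's aluminium track, 40 mm wide, top at 27 mm, end stops at y = +-62 mm, 36 mm high. Stands on the robot's left or right, turned up to 29 degrees; x points away from the robot.
- latch (a joint): Slide latch on the dock, in m: 0 shut, 0.070 fully open at its stop; starts 0 to 0.012. Opens along the dock's +y with about 2 N and stays where left. Its steel tongue (24 mm wide, from knob towards caddy) lies 3 mm above the caddy's lug, so the caddy cannot be lifted until the latch is past about 0.03.
- latch_top (a point): Centre of the top of the latch's black knob, 76 mm above the counter: upright block 30 mm (dock x) by 20 mm (dock y, along the track), 48 mm tall; the tongue's top is 40 mm below this point. At dock x = -120 mm, dock y = -35 mm + the joint value.
- caddy: Loose wooden caddy with two jars, 0.45 to 0.8 kg in all: open tray 92 (x) x 212 (y) x 32 mm high, posts at its y ends and a grip bar between them. Origin: centre of its underside, 15 mm above the counter in the dock; its axes are then the dock's. A steel lug (22 x 24 x 10 mm) sticks out of its -x side at y = -35 mm.
- caddy_grip (a point): Centre of the caddy's grip bar, 149 mm above the caddy's underside: bar 14 mm wide (caddy x), 18 mm tall, 206 mm long (along caddy y), with about 45 mm of free space beneath it above the jars.
- jar_left: Small lidded snack jar, 68 mm across, 88 mm tall, loose in the +y pocket of the caddy's tray. Origin at the centre of its underside.
- jar_right: The same jar in the -y pocket.
- crate: Fixed open wooden crate of upright cracker rolls, 180 x 220 mm, 110 mm tall, on the other side from the dock. Not part of the job. Origin at the centre of its underside.
- roll: Bystander, loose: upright round roll of wrapped crackers, 60 mm across, 110 mm tall, standing between the two larger pieces. Origin at its underside. Leave alone.
- tin: Bystander, loose: small flat metal box, 70 x 45 x 28 mm, near the robot, long side along its x. Origin at its underside. Leave alone.
- big_jar: Bystander, loose: large lidded snack jar, 100 mm across, 160 mm tall, at the left of the counter. Origin at its underside. Leave alone.
- bottle: Bystander, loose: drinks bottle, 66 mm across, 200 mm tall, at the right of the counter. Origin at its underside. Leave alone.
- spatula: Bystander, loose: spatula lying flat, 240 mm long (along its x), at the left front. Origin at its underside, about mid-length. Leave alone.
Mind the look-alikes: they are no part of the job. What is shaped like the caddy but blue or green is not meant.

How it is judged (in metres and radians):
On the way, in this order (a step that is already met when the one before it is completed fails the run):
1. the latch is fully open (0.064 m or more) with the caddy still sitting in its dock (value of joint latch above 0.064 m and height (world z) of caddy below 0.03 m), for 0.2 s.
2. the caddy, held by the fingers, is clear of the dock and level (height (world z) of caddy above 0.06 m and contact force between caddy and dock below 0.1 N and contact force between caddy and the fingers above 2 N and angle between caddy's own z axis and vertical below 0.2 rad), for 0.1 s.
At the end, for the whole second after the job is handed in: Gripper alone holds the caddy: underside over 105 mm above the counter (90 mm above its seat), level within 8 degrees, slower than 30 mm/s and 0.2 rad/s, centre within 60 mm of the dock centre seen from above, touching nothing else; each jar upright in its pocket; latch at 0.062 m or more (height (world z) of caddy above 0.105 m and angle between caddy's own z axis and vertical below 0.14 rad and horizontal distance between caddy and dock below 0.06 m and linear speed of caddy below 0.03 m/s and angular speed of caddy below 0.2 rad/s and contact force between caddy and the fingers above 2 N and contact force between caddy and dock below 0.1 N and contact force between caddy and crate below 0.1 N and contact force between caddy and roll below 0.1 N and contact force between caddy and tin below 0.1 N and contact force between caddy and big_jar below 0.1 N and contact force between caddy and bottle below 0.1 N and contact force between caddy and spatula below 0.1 N and z of jar_left in the frame of caddy between -0.005 and 0.02 m and y of jar_left in the frame of caddy between 0 and 0.1 m and angle between each of jar_left, jar_right's own z axis and vertical below 0.3 rad and z of jar_right in the frame of caddy between -0.005 and 0.02 m and y of jar_right in the frame of caddy between -0.1 and 0 m and value of joint latch above 0.062 m); the arm keeps its last pose, push and grip.
It fails at once if the caddy is tipped more than 20 degrees (angle between caddy's own z axis and vertical above 0.35 rad).
It fails at once if a bystander is shifted more than 30 mm or knocked over (distance of any of roll, tin, big_jar, bottle, spatula from where it was at the start of the episode above 0.03 m or angle between any of roll, big_jar, bottle's own z axis and vertical above 0.5 rad).
It also fails if it takes over 48 s, if anything falls off the work surface, if the arm or the gripper's body presses on something with over 40 N, if the wrist force passes 120 N, or if a joint passes its speed limit or range.

## Working session

There is one attempt and no reset: what is moved stays moved. The work goes in short steps, Python scripts to look and compute and a tool call to move; the robot and the scene stay as the last step left them, time stands still between calls to the robot, and variables do not carry over. Pictures are saved under pics/ and viewed, at most 10 in all, crops included, and the job is handed in when it is done.

Besides the shell and the picture viewer there is one more tool, called after "Emit:" as name(argument=value, ...) on one line, values as JSON. carry_out: Moves the arm, as the interface text tells. Its arguments: {"type":"object","properties":{"commands":{"type":"array"},"squeeze":{"type":"number"}},"required":["commands"]}

```bash
mkdir -p pics; cat > h.py <<'E'
import numpy as np, cv2
from scipy.spatial.transform import Rotation as R
from rig import telemetry, vision, robot
def snap(n,save=None):
    s=telemetry.read_state(); d=vision.snapshot(n)
    if save: cv2.imwrite('pics/'+save,d['pixels'][:,:,::-1])
    if 'extrinsics' in d: d['W']=np.linalg.inv(d['extrinsics'])
    else:
        T=np.eye(4);T[:3,:3]=R.from_euler('xyz',s['orientation'],degrees=True).as_matrix();T[:3,3]=s['eef_pos'];d['W']=T@d['tool_from_camera']
    return d
def rec(q,n,d):
    return [(round(r['confidence'],2),np.round((d['W']@np.r_[r['centre'],1])[:3],4).tolist()) for r in vision.recognise(q,n)]
def onplane(d,u,v,z):
    ray=d['W'][:3,:3]@np.linalg.inv(d['intrinsics'])@[u,v,1];o=d['W'][:3,3]
    return o+ray*(z-o[2])/ray[2]
def proj(d,p):
    c=d['extrinsics']@np.r_[p,1];u=d['intrinsics']@c[:3];return u[:2]/u[2]
E
python3 - <<'E'
from h import *
print(telemetry.read_state())
for n in ['top','side','wrist']:
    d=snap(n,n+'0.png'); print(n)
    for q in ['latch_top','caddy_grip','caddy','dock','jar_left','roll','crate','latch','bottle','big_jar']: print(q,rec(q,n,d))
E
```

```text
{'t': 0.0, 'joint_pos': array([ 7.23765071e+01,  6.67559807e+00,  8.26356281e+01, -1.12695814e-03,
        9.07564726e+01, -2.16692726e+00]), 'joint_velocities': array([0.01178395, 0.0168971 , 0.07935074, 0.06264546, 0.00950223,
       0.00322194]), 'effort': array([-8.29320288e-04, -7.31964612e+01, -6.32512879e+01, -3.97509712e-05,
        6.14059056e-03, -1.65561039e-05]), 'eef_pos': array([0.17986673, 0.65041299, 0.2415461 ]), 'orientation': array([-1.79932307e+02, -1.43368550e-03,  1.64543419e+02]), 'ft_force': array([ 0.00830214, -0.39676219,  0.53985655]), 'ft_torque': array([0.01031682, 0.04419784, 0.02670284]), 'gripper_force': 0.0, 'gripper_width': 0.0852172214722884}
top
latch_top [(0.66, [0.492, -0.2564, 0.0346])]
caddy_grip [(0.9, [0.3545, 0.1702, 0.0032]), (0.86, [0.5779, -0.2211, 0.0466]), (0.71, [0.3092, -0.5437, 0.0104])]
caddy [(0.66, [0.5754, -0.2195, 0.0464]), (0.58, [0.306, -0.5491, 0.0096]), (0.55, [0.3558, 0.1679, 0.0027]), (0.53, [0.538, -0.5262, 0.1264])]
dock [(0.57, [0.5, -0.2218, 0.0114]), (0.27, [0.3917, -0.0086, 0.0252])]
jar_left [(0.64, [0.5688, -0.1693
[... 659 characters left out ...]
.72, [0.6441, -0.0139, 0.0882])]
crate [(0.81, [0.606, 0.2035, 0.0743])]
latch [(0.62, [0.4799, -0.2581, 0.0341])]
bottle [(0.77, [0.5321, -0.5459, 0.1269])]
big_jar [(0.88, [0.5673, 0.4757, 0.1094])]
wrist
latch_top [(0.63, [0.4736, -0.2458, 0.0435])]
caddy_grip [(0.68, [0.5411, -0.2191, 0.0368]), (0.58, [0.3113, 0.166, 0.0307])]
caddy [(0.76, [0.3099, 0.1668, 0.0284]), (0.74, [0.5439, -0.226, 0.0361]), (0.51, [0.3941, -0.4628, 0.0081])]
dock [(0.65, [0.4702, -0.236, 0.0205])]
jar_left [(0.26, [0.3704, 0.5483, 0.0043])]
roll []
crate [(0.63, [0.5435, 0.2429, 0.015])]
latch [(0.75, [0.475, -0.245, 0.0441])]
bottle [(0.62, [0.5501, -0.5099, 0.0563])]
big_jar [(0.59, [0.4663, -0.236, 0.0188])]
```

View pics/top0.png

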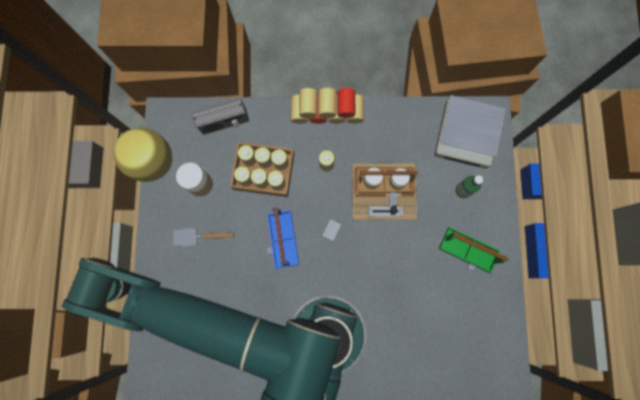

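View pics/side0.png

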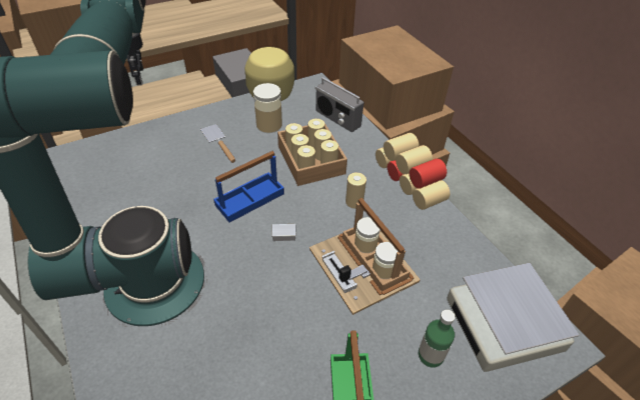

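The top view shows the wooden dock at px (353–417, 165–219), with its latch knob at about (393, 211) and the grip bar along row ~170. Blue and green look-alikes are at (283, 240) and (472, 250). In the side view the dock is around (365, 265), with the knob at about (344, 272). I'll zoom in to measure.

```bash
python3 - <<'E'
import cv2,numpy as np
a=cv2.imread('pics/top0.png')[150:230,340:430];b=cv2.imread('pics/side0.png')[195:315,300:430]
a=cv2.resize(a,(675,600),interpolation=2);b=cv2.resize(b,(650,600),interpolation=2)
cv2.imwrite('pics/ca.png',a);cv2.imwrite('pics/cb.png',b)
E
```

```text
(no output)
```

View pics/ca.png

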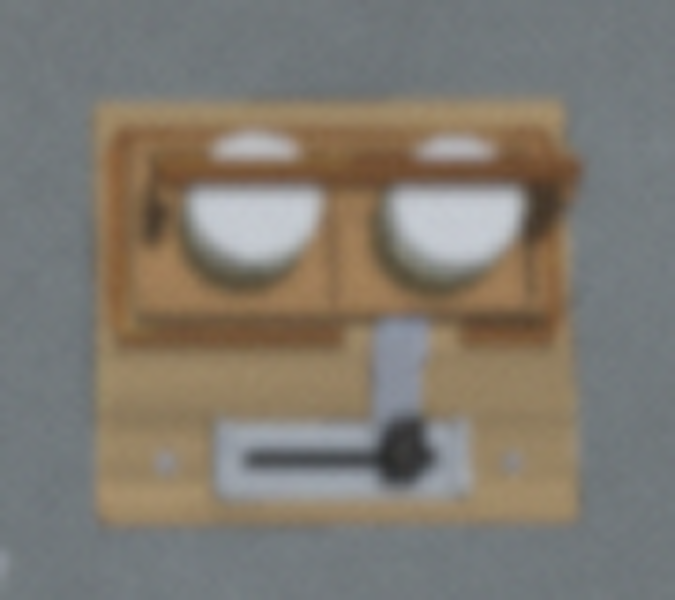

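View pics/cb.png

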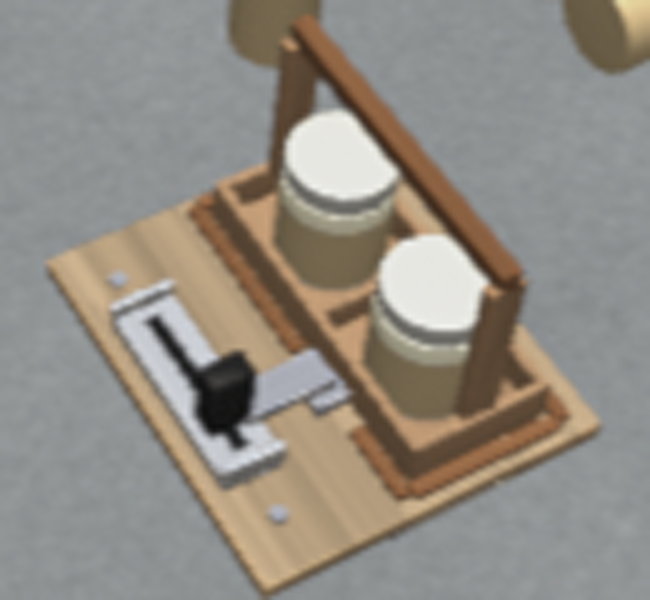

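The crops show the dock plate corners, the track, the knob (nearly shut; top crop ~(405,435), side crop ~(232,362)) and both ends of the bar. Next I fit the dock pose to them.

```bash
cat > fit.py <<'E'
from h import *
from scipy.optimize import least_squares
D={'top':snap('top'),'side':snap('side')}
A=lambda u,v:((u+.5)/7.5-.5+340,(v+.5)/7.5-.5+150)
B=lambda u,v:((u+.5)/5-.5+300,(v+.5)/5-.5+195)
O=[('top',A(97,103),(.075,.125,.015)),('top',A(563,103),(.075,-.125,.015)),('top',A(97,522),(-.15,.125,.015)),('top',A(577,522),(-.15,-.125,.015)),
('top',A(581,170),(0,-.105,.173)),
('side',B(48,265),(-.15,.125,.015)),('side',B(268,590),(-.15,-.125,.015)),('side',B(600,426),(.075,-.125,.015)),
('side',B(303,22),(0,.105,.173)),('side',B(515,280),(0,-.105,.173))]
def w(p,q): c,s=np.cos(p[2]),np.sin(p[2]);return np.r_[p[0]+c*q[0]-s*q[1],p[1]+s*q[0]+c*q[1],q[2]]
f=lambda p:np.concatenate([proj(D[n],w(p,q))-uv for n,uv,q in O])
r=least_squares(f,[.576,-.22,0],loss='soft_l1');p=r.x
print(p,np.degrees(p[2]));print(np.round(f(p).reshape(-1,2),1))
g=lambda j:np.concatenate([proj(D['top'],w(p,(-.12,-.035+j[0],.076)))-A(405,435),proj(D['side'],w(p,(-.12,-.035+j[0],.076)))-B(232,360)])
j=least_squares(g,[0.]);print('latch',j.x,g(j.x))
print('knob',w(p,(-.12,-.035+j.x[0],.076)),'bar',w(p,(0,0,.164)))
E
python3 fit.py
```

```text
[ 5.85326165e-01 -2.25278546e-01 -3.67779458e-04] -0.021072210743515687
[[-0.2 -0.5]
 [ 0.6 -0.7]
 [ 0.4 -0.3]
 [ 0.7 -0.5]
 [ 1.2 -0.6]
 [-1.  -0.9]
 [-1.3  0.5]
 [ 0.3  0.1]
 [-1.3 -1.3]
 [-0.   0.1]]
latch [0.00927874] [ 0.00763451  1.12530817 -2.07796973  1.441865  ]
knob [ 0.46531671 -0.25095567  0.076     ] bar [ 0.58532616 -0.22527855  0.164     ]
```

Emit:
carry_out(commands=[{"slide": [-35.4, -26.5, -1], "roll": 1.3, "fingers": 8.5}, {"slide": [-35.4, -26.5, -1], "roll": 1.3, "fingers": 8.5}, {"slide": [-35.4, -26.5, -1], "roll": 1.3, "fingers": 8.5}, {"slide": [-35.4, -26.5, -1], "roll": 1.3, "fingers": 8.5}, {"slide": [-35.4, -26.5, -1], "roll": 1.3, "fingers": 8.5}, {"slide": [-35.4, -26.5, -1], "roll": 1.3, "fingers": 8.5}, {"slide": [-35.4, -26.5, -1], "roll": 1.3, "fingers": 8.5}, {"slide": [-41, -44, -1], "roll": 1.3, "fingers": 8.5}, {"slide": [-51.5, -79, -1], "roll": 1.3, "fingers": 8.5}, {"slide": [-51.5, -79, -1], "roll": 1.3, "fingers": 8.5}])

```text
t: 3.0
eef_pos: [0.4544, 0.1154, 0.2524]
orientation: [180.0, -0.0, 90.1]
ft_force: [1.0, -0.2, 0.5]
gripper_width: 0.085
gripper_force: 0.0
```

Emit:
carry_out(commands=[{"slide": [-36.5, 1, 2], "fingers": 8.5}, {"slide": [-36.5, 1, 2], "fingers": 8.5}, {"slide": [-36.5, 1, 2], "fingers": 8.5}, {"slide": [-36.5, 1, 2], "fingers": 8.5}, {"slide": [-36.5, 1, 2], "fingers": 8.5}, {"slide": [-36.5, 1, 2], "fingers": 8.5}, {"slide": [-36.5, 1, 2], "fingers": 8.5}, {"slide": [-36.5, 1, 2], "fingers": 8.5}])

```text
invalid input
```

```bash
python3 - <<'E'
from h import *
print(telemetry.read_state()['eef_pos'],telemetry.read_state()['ft_force'])
d=snap('wrist','w1.png');print(d['tool_from_camera'],d['intrinsics'])
for q in ['latch_top','caddy_grip','jar_left']:print(q,rec(q,'wrist',d))
for n in ['top','side']:
    d=snap(n);print(n,[rec(q,n,d) for q in ['latch_top','caddy_grip','latch']])
E
```

```text
[0.45442215 0.11540474 0.25242428] [ 0.96934092 -0.19598335  0.48423958]
[[-1.82800222e-04 -9.48657300e-01 -3.16305695e-01  8.09005850e-02]
 [ 9.99999834e-01 -3.46122871e-04  4.60161793e-04  1.90944244e-03]
 [-5.46016480e-04 -3.16305559e-01  9.48657206e-01 -1.30840170e-01]
 [ 0.00000000e+00  0.00000000e+00  0.00000000e+00  1.00000000e+00]] [[309.70691629   0.         321.21364582]
 [  0.         309.70691629 201.70425404]
 [  0.           0.           1.        ]]
latch_top [(0.25, [0.5655, -0.1212, 0.0353])]
caddy_grip [(0.87, [0.5595, -0.1207, 0.0391]), (0.58, [0.367, 0.1725, 0.0225])]
jar_left [(0.82, [0.5688, -0.1524, 0.0401])]
top [[], [(0.94, [0.5775, -0.2229, 0.044]), (0.83, [0.4114, 0.1805, 0.0048]), (0.74, [0.3095, -0.5461, 0.0088])], [(0.66, [0.4901, -0.2486, 0.0346]), (0.26, [0.4997, -0.2214, 0.0147])]]
side [[(0.75, [0.4773, -0.2611, 0.0356])], [(0.81, [0.5748, -0.244, 0.0487]), (0.69, [0.3389, -0.4936, 0.0258]), (0.67, [0.3548, 0.1732, 0.0266]), (0.44, [0.3689, 0.5349, 0.0063])], [(0.56, [0.4778, -0.2586, 0.0363])]]
```

View pics/w1.png

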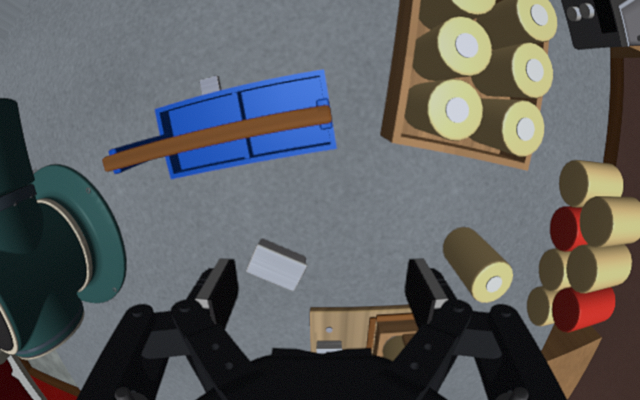

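The wrist view shows the blue look-alike at (245, 130), and the dock is just coming in at (360, 330). The move was refused, so I'm adding the roll field.

Emit:
carry_out(commands=[{"slide": [-28.5, 1, 0], "roll": 0, "fingers": 8.5}, {"slide": [-28.5, 1, 0], "roll": 0, "fingers": 8.5}, {"slide": [-28.5, 1, 0], "roll": 0, "fingers": 8.5}, {"slide": [-28.5, 1, 0], "roll": 0, "fingers": 8.5}, {"slide": [-28.5, 1, 0], "roll": 0, "fingers": 8.5}, {"slide": [-28.5, 1, 0], "roll": 0, "fingers": 8.5}, {"slide": [-28.5, 1, 0], "roll": 0, "fingers": 8.5}])

```text
t: 4.47
eef_pos: [0.4651, -0.1671, 0.2521]
orientation: [-180.0, -0.0, 90.1]
ft_force: [-0.0, -0.2, 0.3]
gripper_width: 0.0849
gripper_force: 0.0
```

```bash
python3 - <<'E'
from h import *
print(telemetry.read_state()['eef_pos'],telemetry.read_state()['ft_force'])
d=snap('wrist','w2.png')
for q in ['latch_top','caddy_grip','jar_left']:print(q,rec(q,'wrist',d))
E
```

```text
[ 0.46510603 -0.16714876  0.25213717] [-0.04169903 -0.21058035  0.34097526]
latch_top [(0.71, [0.4865, -0.2485, 0.0342])]
caddy_grip [(0.93, [0.5821, -0.1786, 0.0489]), (0.7, [0.3591, -0.4486, 0.0172])]
jar_left [(0.81, [0.5785, -0.1696, 0.107])]
```

View pics/w2.png

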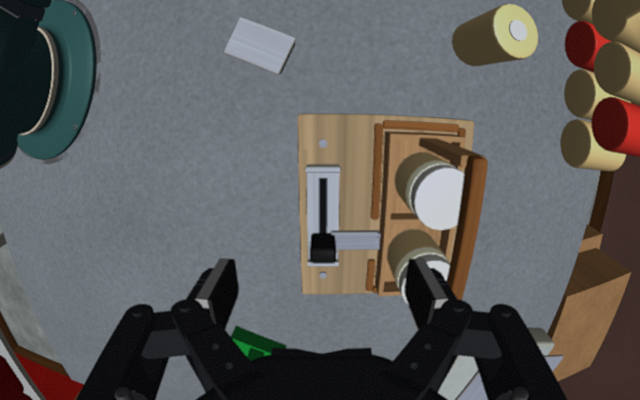

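The wrist view shows the whole dock: plate corners at (299,114), (475,121) and (302,294), the knob top at ~(322,255), and the far end of the bar at ~(478,158). I refit the pose with these.

```bash
cat >> h.py <<'E'
def fproj(d,p):
    c=np.linalg.inv(d['W'])@np.r_[p,1];rho=np.hypot(c[0],c[1]);th=np.arctan2(rho,c[2]);K=d['intrinsics']
    return np.array([K[0,2],K[1,2]])+K[0,0]*th*c[:2]/rho
E
cat > fit2.py <<'E'
exec(open('fit.py').read().split("r=least")[0])
d=snap('wrist')
O2=[((299,114),(-.15,.125,.015)),((475,121),(.075,.125,.015)),((302,294),(-.15,-.125,.015))]
F=lambda p:np.concatenate([0.4*f(p)]+[fproj(d,w(p,q))-uv for uv,q in O2])
p=least_squares(F,[.585,-.225,0],loss='soft_l1').x
print(p,np.degrees(p[2]));print(np.round(F(p).reshape(-1,2),1))
print('bar far/near',[fproj(d,w(p,(x,y,.173))) for y in(.103,-.103) for x in(-.007,.007)])
for j in (0,.004,.008,.012): print(j,'knob top corners',[np.round(fproj(d,w(p,(-.12+a,-.035+j+b,.076)))).tolist() for a in(-.015,.015) for b in (-.01,.01)])
E
python3 fit2.py
python3 - <<'E'
import cv2
a=cv2.imread('pics/w2.png')[100:310,280:500];cv2.imwrite('pics/w2c.png',cv2.resize(a,None,fx=2.8,fy=2.8,interpolation=2))
E
```

```text
[ 0.58963058 -0.22490517 -0.00066979] -0.03837623773782121
[[-0.1 -0.6]
 [ 0.2 -0.7]
 [ 0.1 -0.6]
 [ 0.2 -0.6]
 [ 0.4 -0.7]
 [ 0.1 -0.6]
 [-0.  -0.1]
 [ 0.6 -0.3]
 [-0.  -0.8]
 [ 0.5 -0.3]
 [-1.1 -0.4]
 [ 0.5  0.2]
 [-0.3  0.3]]
bar far/near [array([475.60565474, 158.45891949]), array([490.91461736, 159.34472841]), array([433.03075933, 360.07351133]), array([445.3427882 , 358.47701782])]
0 knob top corners [[310.0, 269.0], [310.0, 254.0], [336.0, 269.0], [337.0, 254.0]]
0.004 knob top corners [[310.0, 266.0], [310.0, 250.0], [336.0, 266.0], [337.0, 250.0]]
0.008 knob top corners [[310.0, 263.0], [310.0, 247.0], [336.0, 263.0], [337.0, 247.0]]
0.012 knob top corners [[310.0, 260.0], [310.0, 244.0], [336.0, 260.0], [337.0, 244.0]]
```

View pics/w2c.png

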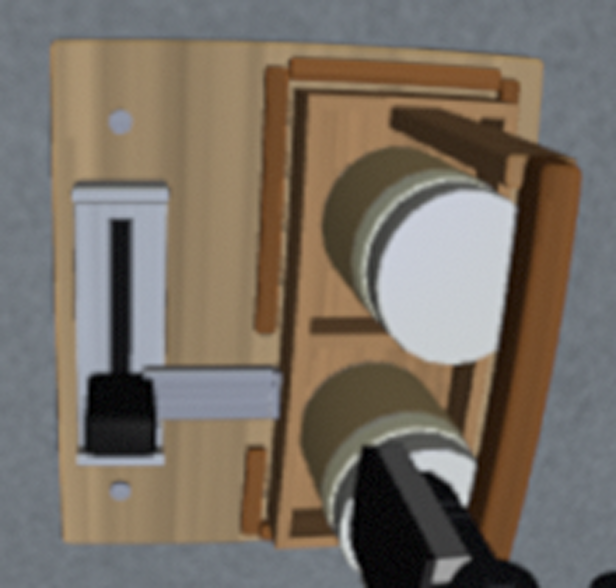

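Emit:
carry_out(commands=[{"slide": [-4.5, 0.2, 3], "roll": 0, "fingers": 6}, {"slide": [-8.5, 0.4, 7], "roll": 0, "fingers": 6}, {"slide": [-8.5, 0.4, 11], "roll": 0, "fingers": 6}, {"slide": [-8.5, 0.4, 14], "roll": 0, "fingers": 6}, {"slide": [-8.5, 0.4, 17], "roll": 0, "fingers": 6}, {"slide": [-8.5, 0.4, 19.6], "roll": 0, "fingers": 6}, {"slide": [-8.5, 0.4, 19.6], "roll": 0, "fingers": 6}])

```text
t: 5.7
eef_pos: [0.4683, -0.252, 0.0547]
orientation: [-179.8, -0.1, 90.1]
ft_force: [0.1, 0.5, 0.5]
gripper_width: 0.0598
gripper_force: 0.0
```

Emit:
carry_out(commands=[{"slide": [0, 0, 0], "roll": 0, "fingers": 1}, {"slide": [0, 0, 0], "roll": 0, "fingers": 1}, {"slide": [0, 0, 0], "roll": 0, "fingers": 1}, {"slide": [0, 0, 0], "roll": 0, "fingers": 1}, {"slide": [0, 0, 0], "roll": 0, "fingers": 1}], squeeze=30)

```text
t: 6.32
eef_pos: [0.4674, -0.2532, 0.0581]
orientation: [-179.8, 0.0, 90.0]
ft_force: [-28.9, 1.2, 20.1]
gripper_width: 0.0295
gripper_force: 29.4
```

Emit:
carry_out(commands=[{"slide": [0, -0.1, -0.4], "roll": 0, "fingers": 1}, {"slide": [1, -0.1, -0.4], "roll": 0, "fingers": 1}, {"slide": [2, -0.1, -0.4], "roll": 0, "fingers": 1}, {"slide": [3, -0.1, -0.4], "roll": 0, "fingers": 1}, {"slide": [4, -0.1, -0.4], "roll": 0, "fingers": 1}, {"slide": [5, -0.1, -0.4], "roll": 0, "fingers": 1}, {"slide": [6, -0.1, -0.4], "roll": 0, "fingers": 1}, {"slide": [6, -0.1, -0.4], "roll": 0, "fingers": 1}])

```text
t: 7.32
eef_pos: [0.4667, -0.1912, 0.0588]
orientation: [-179.8, -0.1, 90.1]
ft_force: [-4.1, 1.5, -25.9]
gripper_width: 0.0293
gripper_force: 35.9
```

Emit:
carry_out(commands=[{"slide": [0.3, 0, 0.2], "roll": 0, "fingers": 1}, {"slide": [0.5, 0, 0.2], "roll": 0, "fingers": 1}, {"slide": [0.5, 0, 0.2], "roll": 0, "fingers": 1}])

```text
t: 7.7
eef_pos: [0.4669, -0.1887, 0.0587]
orientation: [-179.8, 0.2, 90.1]
ft_force: [-13.8, -15.0, -8.4]
gripper_width: 0.0291
gripper_force: 38.0
```

```bash
python3 - <<'E'
from h import *
s=telemetry.read_state();print(s['eef_pos'],s['ft_force'])
E
```

```text
[ 0.46690968 -0.18868414  0.05869853] [-13.84856602 -15.04079878  -8.43392024]
```

Emit:
carry_out(commands=[{"slide": [0, 0, 0], "roll": 0, "fingers": 6}, {"slide": [0, 0, 0], "roll": 0, "fingers": 6}, {"slide": [0, 0, 0], "roll": 0, "fingers": 6}, {"slide": [0, 0, -4], "roll": 0, "fingers": 7}, {"slide": [0, 0, -9], "roll": 0, "fingers": 8.5}, {"slide": [0, 0, -14], "roll": 0, "fingers": 8.5}, {"slide": [0, 0, -19], "roll": 0, "fingers": 8.5}, {"slide": [4, 0, -19], "roll": 0, "fingers": 8.5}, {"slide": [4, 0, -19], "roll": 0, "fingers": 8.5}])

```text
t: 8.82
eef_pos: [0.4682, -0.1462, 0.2493]
orientation: [179.9, 0.0, 90.2]
ft_force: [0.3, 0.1, -0.2]
gripper_width: 0.085
gripper_force: 0.0
```

```bash
python3 - <<'E'
from h import *
print(telemetry.read_state()['eef_pos'])
d=snap('wrist','w3.png')
for q in ['latch_top','caddy_grip','jar_left']:print(q,rec(q,'wrist',d))
import cv2
a=cv2.imread('pics/w3.png')[130:400,250:550];cv2.imwrite('pics/w3c.png',cv2.resize(a,None,fx=2.2,fy=2.2,interpolation=2))
E
```

```text
[ 0.46823789 -0.14621009  0.24931792]
latch_top [(0.68, [0.5775, -0.1668, 0.106]), (0.67, [0.4898, -0.1853, 0.035])]
caddy_grip [(0.73, [0.3555, -0.4455, 0.0144]), (0.68, [0.5749, -0.1679, 0.0475])]
jar_left [(0.76, [0.5766, -0.1674, 0.1078])]
```

View pics/w3c.png

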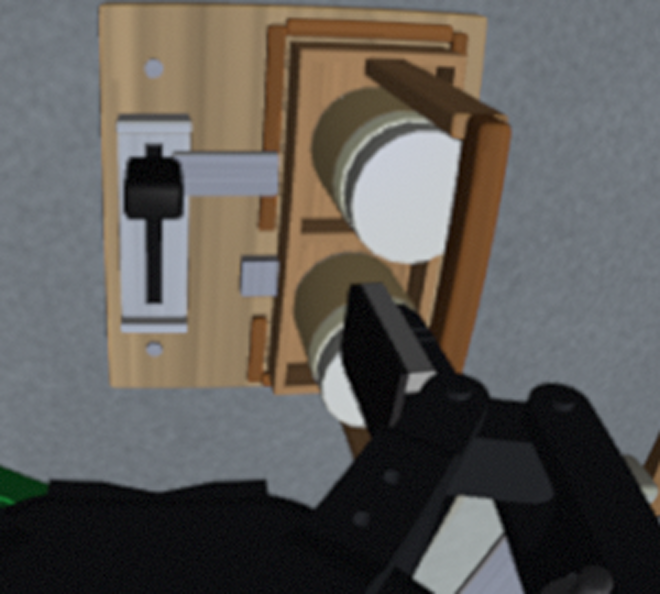

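The latch has moved away from the lug (knob at crop (153,188), lug exposed at (260,276)). I check the joint value and the bar's position numerically.

```bash
python3 - <<'E'
from h import *
d=snap('wrist');p=[.5896,-.2249,0]
w=lambda q:np.array([p[0]+q[0],p[1]+q[1],q[2]])
c=lambda uv:np.round((uv-[250,130])*2.2).tolist()
for j in(.06,.065,.07):print(j,[c(fproj(d,w((-.12,-.035+j+b,.076)))) for b in(-.01,.01)])
for dx in(-.006,-.003,0):print(dx,'bar far end top edges, y.103',[c(fproj(d,w((dx+a,.103,.173)))) for a in(-.007,.007)],c(fproj(d,w((dx+.007,0,.173)))))
print(c(fproj(d,w((.075,.125,.015)))))
E
```

```text
0.06 [[156.0, 239.0], [156.0, 201.0]]
0.065 [[156.0, 229.0], [156.0, 191.0]]
0.07 [[156.0, 220.0], [156.0, 181.0]]
-0.006 bar far end top edges, y.103 [[473.0, 119.0], [508.0, 119.0]] [458.0, 369.0]
-0.003 bar far end top edges, y.103 [[481.0, 119.0], [515.0, 120.0]] [465.0, 369.0]
0 bar far end top edges, y.103 [[488.0, 119.0], [522.0, 120.0]] [471.0, 368.0]
[493.0, 13.0]
```

Emit:
carry_out(commands=[{"slide": [-3.5, 5.5, 0], "roll": 0.003, "fingers": 8.5}, {"slide": [-7.9, 11.7, 0], "roll": 0.003, "fingers": 8.5}, {"slide": [-7.9, 11.7, 1], "roll": 0.003, "fingers": 8.5}, {"slide": [-7.9, 11.7, 1], "roll": 0.003, "fingers": 8.5}, {"slide": [-7.9, 11.7, 4], "roll": 0.003, "fingers": 8.5}, {"slide": [-7.9, 11.7, 7], "roll": 0.003, "fingers": 7}, {"slide": [-7.9, 11.7, 9.4], "roll": 0.003, "fingers": 5}, {"slide": [-7.9, 11.7, 9.4], "roll": 0.003, "fingers": 4}, {"slide": [-7.9, 11.7, 9.4], "roll": 0.003, "fingers": 4}])

```text
t: 10.2
eef_pos: [0.585, -0.2265, 0.156]
orientation: [179.9, 0.0, 89.9]
ft_force: [-0.7, -0.3, 0.3]
gripper_width: 0.04
gripper_force: 0.0
```

Emit:
carry_out(commands=[{"slide": [0, 0, 0], "roll": 0, "fingers": 2.4}, {"slide": [0, 0, 0], "roll": 0, "fingers": 1.8}, {"slide": [0, 0, 0], "roll": 0, "fingers": 1.6}, {"slide": [0, 0, 0], "roll": 0, "fingers": 0.5}, {"slide": [0, 0, 0], "roll": 0, "fingers": 0.5}, {"slide": [0, 0, 0], "roll": 0, "fingers": 0.5}], squeeze=60)

```text
t: 10.95
eef_pos: [0.5856, -0.2267, 0.155]
orientation: [179.9, 0.0, 89.9]
ft_force: [4.8, -0.9, 5.6]
gripper_width: 0.0133
gripper_force: 60.0
```

Emit:
carry_out(commands=[{"slide": [0, 0, 0], "roll": 0, "fingers": 0.5}, {"slide": [0, 0, -0.3], "roll": 0, "fingers": 0.5}, {"slide": [0, 0, -0.8], "roll": 0, "fingers": 0.5}, {"slide": [0, 0, -1.5], "roll": 0, "fingers": 0.5}, {"slide": [0, 0, -2.3], "roll": 0, "fingers": 0.5}, {"slide": [0, 0, -3.1], "roll": 0, "fingers": 0.5}, {"slide": [0, 0, -3.9], "roll": 0, "fingers": 0.5}, {"slide": [0, 0, -4.5], "roll": 0, "fingers": 0.5}, {"slide": [0, 0, -5], "roll": 0, "fingers": 0.5}, {"slide": [0, 0, -5], "roll": 0, "fingers": 0.5}], squeeze=90)

```text
t: 12.2
eef_pos: [0.5852, -0.2267, 0.2046]
orientation: [180.0, 0.0, 89.9]
ft_force: [0.8, 0.1, -6.8]
gripper_width: 0.0125
gripper_force: 87.7
```

Emit:
carry_out(commands=[{"slide": [0, 0, -0.4], "roll": 0, "fingers": 0.5}, {"slide": [0, 0, -1.2], "roll": 0, "fingers": 0.5}, {"slide": [0, 0, -2.2], "roll": 0, "fingers": 0.5}, {"slide": [0, 0, -3.2], "roll": 0, "fingers": 0.5}, {"slide": [0, 0, -4.2], "roll": 0, "fingers": 0.5}, {"slide": [0, 0, -5.2], "roll": 0, "fingers": 0.5}, {"slide": [0, 0, -6.2], "roll": 0, "fingers": 0.5}, {"slide": [0, 0, -7], "roll": 0, "fingers": 0.5}, {"slide": [0, 0, -7.5], "roll": 0, "fingers": 0.5}, {"slide": [0, 0, -7.5], "roll": 0, "fingers": 0.5}])

```text
t: 13.45
eef_pos: [0.5851, -0.2267, 0.2796]
orientation: [180.0, 0.0, 89.9]
ft_force: [0.3, 1.2, -5.1]
gripper_width: 0.0124
gripper_force: 87.8
```

Emit:
carry_out(commands=[{"slide": [0, 0, 0], "roll": 0, "fingers": 0.5}, {"slide": [0, 0, 0], "roll": 0, "fingers": 0.5}, {"slide": [0, 0, 0], "roll": 0, "fingers": 0.5}, {"slide": [0, 0, 0], "roll": 0, "fingers": 0.5}, {"slide": [0, 0, 0], "roll": 0, "fingers": 0.5}, {"slide": [0, 0, 0], "roll": 0, "fingers": 0.5}])

```text
t: 14.2
eef_pos: [0.5851, -0.2266, 0.2793]
orientation: [180.0, 0.0, 89.9]
ft_force: [0.2, 0.1, -7.3]
gripper_width: 0.0125
gripper_force: 87.8
```

```bash
python3 - <<'E'
from h import *
snap('side','s4.png')
a=cv2.imread('pics/s4.png')[100:320,270:490];cv2.imwrite('pics/s4c.png',cv2.resize(a,None,fx=2.5,fy=2.5,interpolation=2))
E
```

```text
(no output)
```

View pics/s4c.png

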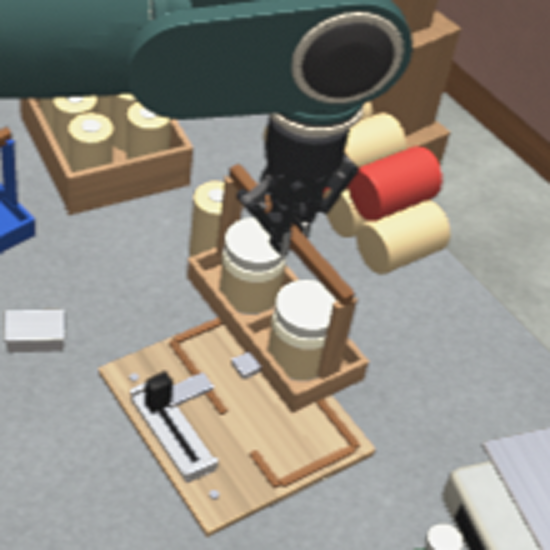

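The caddy hangs level above its dock with both jars in it, at crop (275,300). The knob at (158,390) is at its open stop, and the roll and tin haven't moved. I'm handing it in.

```bash
python3 -c "
from rig import robot
print(robot.sign_off())"
```

```text
the job is handed in; nothing more can be done
None
```

I handed the job in with the latch open at its stop (about 0.070 m) and the caddy held level about 12 cm above its seat, both jars in it; the hand-in returned no verdict.

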